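Put the crank back on the chopper

TASK

Two washed cranks lie on the counter. Pick up the one with the square hub and fit it onto the square drive shaft on top of the hand chopper, knob upwards, pushed down until the hub sits on the collar of the lid, and let go. Leave the crank with the round hub where it lies.

Things in the scene. Friction and masses are not known exactly. Their poses are not given: they have to be found in the camera images.
- crank: Crank to fit, loose, white, 0.1-0.2 kg, lying knob up: square hub 44 x 44 x 45 mm tall with a 25 mm square bore right through, sides parallel. A flat arm (20 mm wide, 10 mm thick, level with the hub's underside) runs along +x to an upright grey knob 100 mm from the bore's axis, 52 mm high. Hub faces to +y and -y are free to grip. Origin: bore axis at the hub's underside; z up.
- round_crank: The other crank, to be left alone: same material, arm, knob, height and axes as the first, but its hub is round (44 mm across) with a round 18 mm bore, which does not go onto the square shaft. Origin: bore axis at the hub's underside; z up.
- chopper: Hand chopper, fixed to the counter: round translucent bowl, black foot 144 mm across, white lid 128 mm across (top at 100 mm), black collar 56 mm across (top at 108 mm), and on it an upright steel drive shaft that does not turn; its tip is at 150 mm. Origin: shaft axis at the counter; z up, x and y square to the shaft's flats. The crank may go on in any quarter turn.
- seat (a point): Point on the shaft's axis on top of the collar, 108 mm above the counter, where the hub's underside comes to rest; axes as the chopper's. Above it the shaft is 20 mm square for 22 mm, then tapers over 20 mm to a tip 8 mm square.
There are look-alikes about, which are no part of the job. What is shaped like the crank but blue is not meant.

How it is judged:
At the end, for the whole second after the job is handed in: The square-hubbed crank is on the chopper's square shaft, knob up: its hub's underside within 8 mm of the collar's top in height and within 10 mm of the shaft's axis, leaning less than 10 degrees, and at rest (horizontal distance between crank and seat below 0.01 m and z of crank in the frame of seat between -0.008 and 0.008 m and angle between crank's own z axis and vertical below 0.175 rad and linear speed of crank below 0.03 m/s); the robot touches nothing.
It fails at once if the crank with the round hub is moved more than 30 mm (distance of round_crank from where it was at the start of the episode above 0.03 m).
It also fails if it takes over 43 s, if anything falls off the work surface, if the arm or the gripper's body presses on something with over 40 N, if the wrist force passes 120 N, or if a joint passes its speed limit or range.

ROBOT

A 7-joint arm with a two-finger parallel gripper is mounted at the origin on the work surface. World frame = base frame: x ahead of the robot, y to its left, z up, the work surface at z = 0. Lengths are in m, angles in rad, forces in N, time in s.
With the tool pointing down it reaches from about 0.4 to 0.9 m from the base axis. Payload 5.5 kg.
Tool frame: the origin (TCP) lies at the centre of the arm's flange, where the gripper is bolted on; the fingertips stand 173 mm ahead of it and the grasp point (between the pads) lies 155 mm ahead of it (env.tcp_to_tips is the distance from the TCP to the fingertips, in m); z points along the fingers, y is the line along which they close (so a half turn about z gives the same grasp; the last joint's range is limited). The gripper opens to 85 mm and grips with 20 to 120 N. Pads are 22 mm wide; open, the fingers measure 114 mm over their backs; the gripper's body (76 mm by 85 mm) begins 54 mm behind the grasp point. The pads swing forward as they close: fully open they stand 13 mm farther back than shut.
Start: joints at [1.502, 0.501, -0.427, 1.55, 0.221, 1.138, -0.21], TCP at [0.212, -0.615, 0.405] pointing down, gripper open.
Joint ranges: [-2.88, 2.88], [-0.31, 2.03], [-1.54, 1.56], [0.2, 2.42], [-1.41, 4.55], [0.19, 2.02], [-2.57, 2.57]. Speed limits (rad/s): [2.57, 2.57, 3.14, 3.14, 3.14, 3.14, 3.14].

INTERFACE

Orientations are given as [roll, pitch, yaw] about the fixed x, y, z axes, in that order (R = Rz(yaw) Ry(pitch) Rx(roll)).
In Python, from rig import env, cams gives the robot as it stands.
- The arm moves only by the tool step_arm, never from a script. Its arguments are lists of equal length, an entry for each row: "twist": the turn, a rotation vector about the world's x, y, z in rad, a list of three; "slide": the shift along the world's x, y, z in m, a list of three; "grip": the opening, from 0 (shut) to 1 (fully open). A call has 1 to 10 rows; each row shifts and turns the commanded pose from where the row before left it; what a row does not reach is not made up. A row lasts 1/12 s, in which the tool goes at most 41.7 mm and 7.16 degrees, less where a joint would pass 70% of its speed; a pose out of reach is approached as far as the arm can. A call with a gripper value outside its range is refused whole. The fingers move at their own pace and stop on an object; "grip_force" is the grip in N (left out, the last holds). Time passes only in rows, so rows that do not move let the fingers close. It gives the time, the measured TCP pose, the force, the opening and the grip force at its end, in the units of the state.
- env.state(): the state, without advancing time (a new reading comes with each control period).
- cams.get_image(name): name is "side" or "top"; returns a dict with "pixels" (400x640x3 uint8, red, green, blue), "depth" (400x640 float32, m along the optical axis (not along the pixel's ray), 0 where there is no reading), "fovy" (degrees; the focal length in pixels is half the picture's height over the tangent of half this angle, whatever the lens; pixels are square), "cx", "cy" (the principal point, pixels), "rvec" (rotation vector, rad) and "tvec" (3), from world to camera coordinates, as OpenCV has them. Camera axes: x right, y down, z forward; pixel columns grow to the right and rows downward; lengths in m; the calibration is good to about 2 mm. A picture is of the moment at which its call begins.
- env.hand_in(): hands the job in; it is judged then, once.
The state is a dict: "t": time; "joint_positions": joint angles; "qd": joint speeds; "effort": joint torques, N m; "eef_pos": TCP position; "orientation": TCP orientation; "force": force on the tool from outside, world axes, zero at the start; "torque": the same for the moment, N m; "width": opening from 0.0 (shut) to 1.0 (fully open); "finger_force": force on a finger pad.
Only numpy, scipy, OpenCV 4.12 (cv2) and the standard library are available. Lean on these libraries where they do the work, as an engineer would, in place of code of your own. Each camera call takes 0.05 s, during which the arm holds its last target. There are 200 camera calls.

## Working session

There is one attempt and no reset: what is moved stays moved. The work goes in short steps, Python scripts to look and compute and a tool call to move; the robot and the scene stay as the last step left them, time stands still between calls to the robot, and variables do not carry over. Pictures are saved under pics/ and viewed, at most 10 in all, crops included, and the job is handed in when it is done.

Besides the shell and the picture viewer there is one more tool, called after "Call:" as name(argument=value, ...), one argument or row to a line, values as JSON. step_arm: Moves the arm, as the interface text tells. Its arguments: {"type":"object","properties":{"twist":{"type":"array","items":{"type":"array","items":{"type":"number"}}},"slide":{"type":"array","items":{"type":"array","items":{"type":"number"}}},"grip":{"type":"array","items":{"type":"number"}},"grip_force":{"type":"number"}},"required":["twist","slide","grip"]}

```bash
mkdir -p pics
cat > h.py <<'E'
import numpy as np, cv2
from rig import env, cams
def get(n):
    im=cams.get_image(n); f=200/np.tan(np.radians(im['fovy'])/2)
    R=cv2.Rodrigues(np.array(im['rvec'],float))[0]; t=np.array(im['tvec'],float).ravel()
    im.update(f=f,R=R,t=t); return im
def onplane(im,u,v,z):
    d=im['R'].T@np.array([(u-im['cx'])/im['f'],(v-im['cy'])/im['f'],1]); c=-im['R'].T@im['t']
    return c+d*(z-c[2])/d[2]
def cloud(im):
    v,u=np.mgrid[0:400,0:640]; Z=im['depth']
    P=np.stack([(u-im['cx'])/im['f']*Z,(v-im['cy'])/im['f']*Z,Z],-1)
    return (P-im['t'])@im['R']
def save(im,name): cv2.imwrite('pics/'+name,cv2.cvtColor(im['pixels'],cv2.COLOR_RGB2BGR))
E
python3 - <<'E'
from h import *
for n in('top','side'):
    im=get(n); save(im,n+'1.png'); print(n,im['f'],-im['R'].T@im['t'],im['R'][2],{k:v for k,v in im.items() if k not in('pixels','depth','R','t')})
print(env.state())
E
```

```text
top 368.31412531030827 [ 0.19556102 -0.01639424  1.06748455] [ 0.20073429 -0.00608608 -0.97962682] {'fovy': 57.005225261032976, 'cx': 324.90890708955015, 'cy': 200.31749946141147, 'rvec': array([ 2.05477437, -2.17391869,  0.21503766]), 'tvec': array([1.17822617e-04, 4.06489355e-01, 1.00638092e+00]), 'f': np.float64(368.31412531030827)}
side 495.4446132905857 [-0.13741317  0.75309631  0.8823602 ] [ 0.42240633 -0.63853003 -0.64331353] {'fovy': 43.96567378670714, 'cx': 320.0950628733716, 'cy': 204.67595305802422, 'rvec': array([ 0.76141749, -2.53413714,  1.18038961]), 'tvec': array([0.30105007, 0.22249752, 1.10655305]), 'f': np.float64(495.4446132905857)}
{'t': 0.1, 'joint_positions': array([ 1.50217739,  0.50176408, -0.42679795,  1.55136547,  0.22081832,
        1.13829145, -0.21030137]), 'qd': array([-0.00112196, -0.0015794 , -0.00148898, -0.0018812 ,  0.00096497,
        0.00145753,  0.00026941]), 'effort': array([-1.16260830e-02, -5.70806479e+01, -5.83871663e+00, -2.81746262e+01,
        1.05269867e-02,  5.64791277e-03,  3.23174277e-05]), 'eef_pos': array([ 0.21158621, -0.61425377,  0.40374736]), 'orientation': array([-3.13982134e+00, -4.25796086e-05,  3.31869159e-01]), 'force': array([-1.08175972, -0.41471227, -0.14009416]), 'torque': array([-0.01498295,  0.0130073 ,  0.01295388]), 'finger_force': 0.0, 'width': 0.99791004072387}
```

View pics/top1.png

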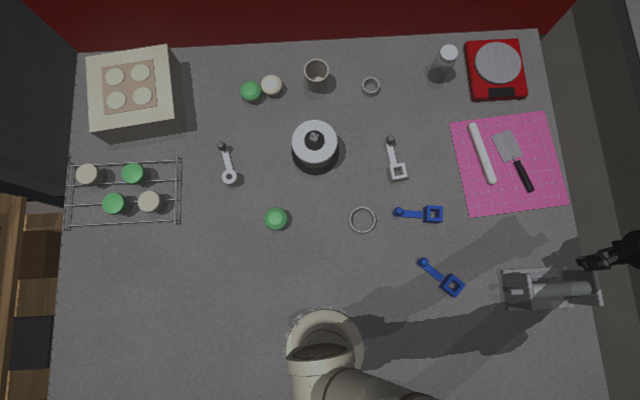

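View pics/side1.png

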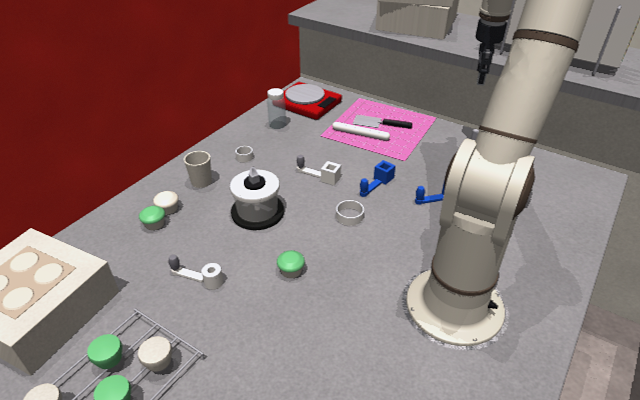

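Four crank-like things appear in the top view. There is a white square hub at (398,172), a white round hub at (229,177), and two blue square hubs at (433,213) and (452,285). The white square one at (398,172) fits, with its grey knob at (391,140). The chopper shaft is at about (314,138). I'll confirm with a crop and measure.

Run:
```python
from h import *
im=get('top'); sd=get('side')
a=cv2.resize(im['pixels'][120:190,370:450],(400,350),interpolation=cv2.INTER_CUBIC)
b=cv2.resize(im['pixels'][110:180,275:355],(400,350),interpolation=cv2.INTER_CUBIC)
c=cv2.resize(sd['pixels'][145:195,285:350],(400,300),interpolation=cv2.INTER_CUBIC)
d=cv2.resize(sd['pixels'][160:220,220:290],(400,300),interpolation=cv2.INTER_CUBIC)
o=np.vstack([np.hstack([a,b])[:300],np.hstack([c,d])]); cv2.imwrite('pics/crop.png',o[:,:,::-1])
for nm,m,box in(('top',im,(375,120,430,190)),('side',sd,(285,145,350,195))):
    P=cloud(m); x0,y0,x1,y1=box; p=P[y0:y1,x0:x1]; px=m['pixels'][y0:y1,x0:x1].astype(int)
    w=(p[...,2]>.036)&(p[...,2]<.054)&(px.min(-1)>100)
    v,u=np.nonzero(w); print(nm,'hub n',len(u),'z',np.median(p[w][:,2]))
    hull=cv2.minAreaRect(np.array([onplane(m,x0+a,y0+b,.045)[:2]*1000 for a,b in zip(u,v)],np.float32)); print(hull)
    k=(p[...,2]>.03)&(px.max(-1)<110)&(p[...,2]<.06); print('dark tall',k.sum(),np.median(p[k],0) if k.any() else 0)
for nm,m,box in(('top',im,(285,115,345,180)),('side',sd,(225,160,290,230))):
    P=cloud(m); x0,y0,x1,y1=box; p=P[y0:y1,x0:x1]; px=m['pixels'][y0:y1,x0:x1].astype(int)
    w=(px.min(-1)>120)&(abs(p[...,2]-.1)<.015); v,u=np.nonzero(w)
    q=np.array([onplane(m,x0+a,y0+b,.1)[:2]*1000 for a,b in zip(u,v)],np.float32)
    print(nm,'lid',cv2.minEnclosingCircle(q),np.median(p[w][:,2]))
    s=(p[...,2]>.118); print('shaft',s.sum(),p[s].mean(0),p[s].max(0), p[s].min(0))
    v,u=np.nonzero(s);print('tip px by max z',[(x0+u[i],y0+v[i],p[s][i].round(3)) for i in np.argsort(-p[s][:,2])[:6]])
```

```text
top hub n 165 z 0.04510175765218381
((519.1892700195312, -231.86419677734375), (123.67882537841797, 44.27413558959961), 6.923898220062256)
dark tall 108 [ 0.56833352 -0.22400654  0.04130486]
side hub n 175 z 0.04437397481565154
((523.9215698242188, -226.99908447265625), (137.77017211914062, 56.27293395996094), 7.937430381774902)
dark tall 67 [ 0.57231584 -0.22230835  0.03733268]
top lid ((563.5379638671875, -0.4864789545536041), 63.196739196777344) 0.10018703625826185
shaft 87 [ 0.50106223 -0.00332384  0.28639304] [0.57060011 0.0114621  1.06748455] [ 0.19556102 -0.01639424  0.11806429]
tip px by max z [(np.int64(299), np.int64(116), array([ 0.196, -0.016,  1.067])), (np.int64(340), np.int64(127), array([ 0.196, -0.016,  1.067])), (np.int64(285), np.int64(138), array([ 0.196, -0.016,  1.067])), (np.int64(303), np.int64(172), array([ 0.196, -0.016,  1.067])), (np.int64(332), np.int64(141), array([ 0.196, -0.016,  1.067])), (np.int64(300), np.int64(174), array([ 0.196, -0.016,  1.067]))]
side lid ((560.1376953125, 3.1065948009490967), 69.9004135131836) 0.09991190548068947
shaft 130 [0.45976636 0.11133366 0.24296773] [0.5760807  0.75309631 0.8823602 ] [-0.13741317 -0.01020948  0.11853002]
tip px by max z [(np.int64(238), np.int64(162), array([-0.137,  0.753,  0.882])), (np.int64(229), np.int64(175), array([-0.137,  0.753,  0.882])), (np.int64(256), np.int64(223), array([-0.137,  0.753,  0.882])), (np.int64(260), np.int64(202), array([-0.137,  0.753,  0.882])), (np.int64(252), np.int64(206), array([-0.137,  0.753,  0.882])), (np.int64(260), np.int64(203), array([-0.137,  0.753,  0.882]))]
```

View pics/crop.png

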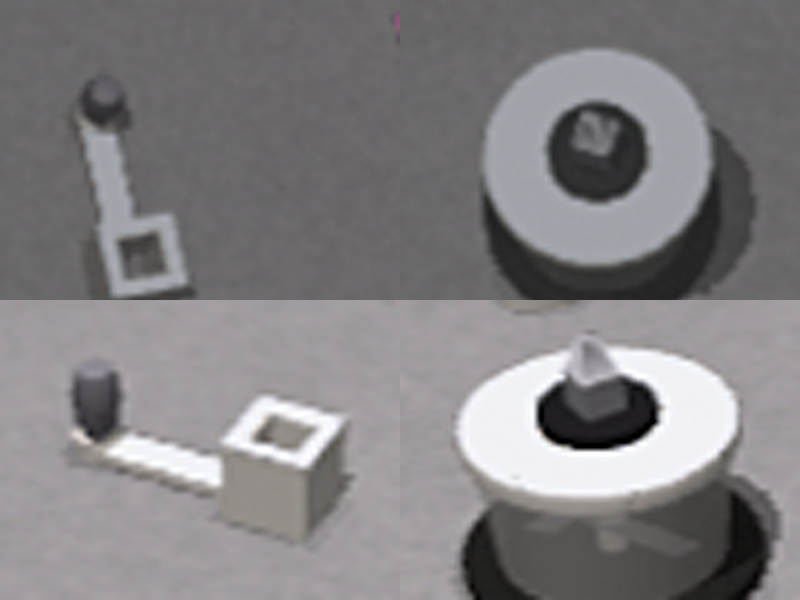

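The crop confirms it: the crank at (398,172) has a square hub, a square bore and a grey knob, and is white. The shaft's flats are turned slightly from the world axes. Next I'll measure the hub and the shaft more closely.

Run:
```python
from h import *
im=get('top'); sd=get('side')
for nm,m,box in(('top',im,(375,125,430,190)),('side',sd,(285,145,350,195))):
    P=cloud(m); x0,y0,x1,y1=box; p=P[y0:y1,x0:x1]; px=m['pixels'][y0:y1,x0:x1].astype(int)
    w=((p[...,2]>.0415)&(p[...,2]<.05)&(px.min(-1)>100)&(p[...,0]<.53)).astype(np.uint8)
    n,l,st,_=cv2.connectedComponentsWithStats(w); i=1+np.argmax(st[1:,4]); v,u=np.nonzero(l==i)
    print(nm,cv2.minAreaRect(np.array([onplane(m,x0+a,y0+b,.045)[:2]*1000 for a,b in zip(u,v)],np.float32)))
    k=(px.max(-1)<110)&(p[...,2]>.045)&(p[...,2]<.06)&(p[...,0]>.55); print('knob top',k.sum(),p[k].mean(0),p[k].max(0))
    g=(p[...,2]>.006)&(p[...,2]<.014)&(px.min(-1)>110); q=p[g][:,:2].astype(np.float32); print('arm line',cv2.fitLine(q*1000,cv2.DIST_HUBER,0,.01,.01).ravel(),g.sum())
ch=[]
for nm,m,box in(('top',im,(300,122,328,150)),('side',sd,(244,160,266,192))):
    P=cloud(m); x0,y0,x1,y1=box; p=P[y0:y1,x0:x1]
    r=np.hypot(p[...,0]-.562,p[...,1]-.001)<.022
    s=(p[...,2]>.113)&(p[...,2]<.152)&r; q=p[s]; print(nm,len(q),'mean',q.mean(0),'top',q[q[:,2]>.142].mean(0),(q[:,2]>.142).sum(),q[:,2].max())
    low=q[q[:,2]<.129]; print('low pts n',len(low)); 
    if nm=='side': print((low*1000).round(0)[:, :].tolist())
    u0=np.float32([onplane(m,x0+a,y0+b,.130)[:2]*1000 for b,a in zip(*np.nonzero(s&(p[...,2]<.133)))]) ; 
    if nm=='top': print(cv2.minAreaRect(np.float32(q[:,:2]*1000)))
    blk=(m['pixels'][y0:y1,x0:x1].max(-1)<60)&(abs(p[...,2]-.108)<.005)
c=[onplane(sd,*a,.108)[:2]*1000 for a in((249.4,179),(255,184),(259.4,182))];print(c)
for m,box in((im,(290,118,340,165)),(sd,(225,160,290,205))):
    P=cloud(m);x0,y0,x1,y1=box;p=P[y0:y1,x0:x1];px=m['pixels'][y0:y1,x0:x1].max(-1)
    w=((px<80)&(p[...,2]>.095)&(p[...,2]<.115)&(np.hypot(p[...,0]-.562,p[...,1])<.035))
    v,u=np.nonzero(w);q=np.float32([onplane(m,x0+a,y0+b,.108)[:2]*1000 for a,b in zip(u,v)]);print('collar',cv2.minEnclosingCircle(q))
```

```text
top ((479.6029357910156, -236.67141723632812), (43.924530029296875, 44.27413558959961), 6.923897743225098)
knob top 39 [ 0.57726818 -0.22276121  0.05040042] [ 0.58754184 -0.21414824  0.05648249]
arm line [ 9.8730206e-01  1.5885429e-01  5.4077209e+02 -2.2802925e+02] 119
side ((479.93408203125, -236.39990234375), (45.58781051635742, 50.18255615234375), 7.3241753578186035)
knob top 9 [ 0.57614143 -0.22020369  0.04825334] [ 0.58262453 -0.21606213  0.05075202]
arm line [ 9.9859303e-01 -5.3028379e-02  5.2239587e+02 -2.2309525e+02] 143
top 73 mean [ 5.59540484e-01 -3.87346183e-04  1.36245048e-01] top [ 0.56240644 -0.00072462  0.14741721] 24 0.15198511082291846
low pts n 18
((562.3948974609375, -0.21947288513183594), (19.722665786743164, 18.594009399414062), 71.03644561767578)
side 125 mean [0.56157752 0.00224654 0.13150993] top [5.63639777e-01 2.47671640e-06 1.46328204e-01] 26 0.15184876325066396
low pts n 57
[[577.0, 3.0, 128.0], [574.0, 6.0, 128.0], [554.0, -9.0, 127.0], [575.0, 5.0, 124.0], [569.0, 8.0, 129.0], [561.0, 2.0, 127.0], [558.0, 1.0, 128.0], [557.0, -2.0, 127.0], [554.0, -1.0,
[... 582 characters left out ...]
0], [555.0, 10.0, 125.0], [555.0, 6.0, 123.0], [556.0, 1.0, 119.0], [557.0, -4.0, 116.0], [553.0, -3.0, 118.0], [552.0, -6.0, 117.0], [571.0, 7.0, 114.0], [566.0, 9.0, 117.0], [562.0, 10.0, 119.0], [560.0, 8.0, 119.0], [557.0, 8.0, 120.0], [555.0, 7.0, 121.0], [554.0, 3.0, 119.0], [556.0, -2.0, 114.0], [554.0, -4.0, 114.0], [565.0, 7.0, 113.0], [557.0, 12.0, 119.0], [559.0, 6.0, 115.0], [558.0, 4.0, 114.0], [554.0, -0.0, 113.0], [560.0, 9.0, 113.0]]
[array([580.81514809,  -0.88551992]), array([555.25498979,   7.62083543]), array([551.15785964,  -5.15543427])]
collar ((563.874267578125, -1.90702486038208), 27.68282699584961)
collar ((562.5524291992188, 3.6814873218536377), 30.049211502075195)
```

Measured values:
- **Hub:** centre (0.480, -0.2365) m, top at 45 mm, 44 x 44 mm, yaw about 8°. These match the given sizes.
- **Shaft:** centre about (0.5633, -0.0005) m, tip at 0.151 m, yaw about -18°.

I'll move above the crank now.

Call:
step_arm(
  twist=[
    [0,0,-0.0095],
    [0,0,-0.0095],
    [0,0,-0.0095],
    [0,0,-0.0095],
    [0,0,-0.0095],
    [0,0,-0.0095],
    [0,0,-0.0095],
    [0,0,-0.0095],
    [0,0,-0.0095],
    [0,0,-0.0095],
  ],
  slide=[
    [0.0134,0.0189,-0.005],
    [0.0134,0.0189,-0.005],
    [0.0134,0.0189,-0.005],
    [0.0134,0.0189,-0.005],
    [0.0134,0.0189,-0.005],
    [0.0134,0.0189,-0.005],
    [0.0134,0.0189,-0.005],
    [0.0134,0.0189,-0.005],
    [0.0134,0.0189,-0.005],
    [0.0134,0.0189,-0.005],
  ],
  grip=[1,1,1,1,1,1,1,1,1,1],
  grip_force=40,
)

```text
t: 1.13
eef_pos: [0.3463, -0.4246, 0.3546]
orientation: [3.141, -0.0, 0.236]
force: [-0.1, -0.5, 0.5]
width: 0.999
finger_force: 0.0
```

Call:
step_arm(
  twist=[
    [0,0,-0.0095],
    [0,0,-0.0095],
    [0,0,-0.0095],
    [0,0,-0.0095],
    [0,0,-0.0095],
    [0,0,-0.0095],
    [0,0,-0.0095],
    [0,0,-0.0095],
    [0,0,-0.0095],
    [0,0,-0.0095],
  ],
  slide=[
    [0.0134,0.0189,-0.005],
    [0.0134,0.0189,-0.005],
    [0.0134,0.0189,-0.005],
    [0.0134,0.0189,-0.005],
    [0.0134,0.0189,-0.005],
    [0.0134,0.0189,-0.005],
    [0.0134,0.0189,-0.005],
    [0.0134,0.0189,-0.005],
    [0.0134,0.0189,-0.005],
    [0.0134,0.0189,-0.005],
  ],
  grip=[1,1,1,1,1,1,1,1,1,1],
)

```text
t: 1.97
eef_pos: [0.4803, -0.2356, 0.3046]
orientation: [3.141, -0.0, 0.141]
force: [-0.4, 0.1, 1.1]
width: 0.999
finger_force: 0.0
```

Call:
step_arm(
  twist=[
    [0,0,0],
    [0,0,0],
  ],
  slide=[
    [0,0,0],
    [0,0,0],
  ],
  grip=[1,1],
)

```text
t: 2.13
eef_pos: [0.4805, -0.2349, 0.3046]
orientation: [-3.141, -0.0, 0.146]
force: [-0.2, 0.0, -0.2]
width: 1.002
finger_force: 0.0
```

Run:
```python
from h import *
s=env.state(); print({k:np.round(s[k],4) for k in('t','joint_positions','eef_pos','orientation','force')})
```

```text
{'t': np.float64(2.1333), 'joint_positions': array([ 0.8209,  0.4398, -0.5128,  1.9244,  0.2813,  0.8483, -1.2644]), 'eef_pos': array([ 0.4805, -0.2349,  0.3046]), 'orientation': array([-3.1409e+00, -1.0000e-04,  1.4560e-01]), 'force': array([-0.1998,  0.0293, -0.2446])}
```

Call:
step_arm(
  twist=[
    [0,0,-0.003],
    [0,0,0],
    [0,0,0],
    [0,0,0],
    [0,0,0],
    [0,0,0],
  ],
  slide=[
    [-0.0005,-0.0015,-0.025],
    [0,0,-0.03],
    [0,0,-0.03],
    [0,0,-0.02],
    [0,0,-0.012],
    [0,0,-0.005],
  ],
  grip=[1,1,1,1,1,1],
)

```text
t: 2.63
eef_pos: [0.478, -0.2389, 0.181]
orientation: [-3.14, 0.003, 0.137]
force: [-0.7, -0.0, 0.2]
width: 0.998
finger_force: 0.0
```

Call:
step_arm(
  twist=[
    [0,0,0],
    [0,0,0],
    [0,0,0],
    [0,0,0],
    [0,0,0],
    [0,0,0],
    [0,0,0],
    [0,0,0],
  ],
  slide=[
    [0,0,0],
    [0,0,0],
    [0,0,0],
    [0,0,0],
    [0,0,0],
    [0,0,0],
    [0,0,0],
    [0,0,0],
  ],
  grip=[0.8,0.6,0.3,0.2,0.2,0.2,0.2,0.2],
  grip_force=40,
)

```text
t: 3.3
eef_pos: [0.4801, -0.2385, 0.1843]
orientation: [3.139, -0.002, 0.139]
force: [-0.7, -0.5, 6.3]
width: 0.509
finger_force: 41.5
```

Call:
step_arm(
  twist=[
    [0,0,0],
    [0,0,0],
    [0,0,0],
    [0,0,0],
    [0,0,0],
    [0,0,0],
    [0,0,0],
    [0,0,0],
    [0,0,0],
  ],
  slide=[
    [0,0,0.01],
    [0,0,0.02],
    [0,0,0.03],
    [0,0,0.03],
    [0,0,0.03],
    [0,0,0.03],
    [0,0,0.02],
    [0,0,0],
    [0,0,0],
  ],
  grip=[0.2,0.2,0.2,0.2,0.2,0.2,0.2,0.2,0.2],
)

```text
t: 4.05
eef_pos: [0.4794, -0.2381, 0.3544]
orientation: [3.139, -0.002, 0.139]
force: [-0.9, -0.3, -1.8]
width: 0.508
finger_force: 40.9
```

Call:
step_arm(
  twist=[
    [0,0,-0.045],
    [0,0,-0.045],
    [0,0,-0.045],
    [0,0,-0.045],
    [0,0,-0.045],
    [0,0,-0.045],
    [0,0,-0.045],
    [0,0,-0.045],
    [0,0,-0.045],
    [0,0,-0.045],
  ],
  slide=[
    [0.0083,0.0188,0],
    [0.0083,0.0188,0],
    [0.0083,0.0188,0],
    [0.0083,0.0188,0],
    [0.0083,0.0188,0],
    [0.0083,0.0188,0],
    [0.0083,0.0188,0],
    [0.0083,0.0188,0],
    [0.0083,0.0188,0],
    [0.0083,0.0188,0],
  ],
  grip=[0.2,0.2,0.2,0.2,0.2,0.2,0.2,0.2,0.2,0.2],
)

```text
t: 4.88
eef_pos: [0.5616, -0.049, 0.3508]
orientation: [3.141, 0.004, -0.313]
force: [-0.1, 0.0, -1.0]
width: 0.51
finger_force: 40.7
```

Call:
step_arm(
  twist=[
    [0,0,0],
    [0,0,0],
  ],
  slide=[
    [0,0,0],
    [0,0,0],
  ],
  grip=[0.2,0.2],
)

```text
t: 5.05
eef_pos: [0.5617, -0.0483, 0.3512]
orientation: [-3.142, 0.003, -0.307]
force: [-0.6, -0.7, -1.8]
width: 0.508
finger_force: 40.9
```

Run:
```python
from h import *
s=env.state(); print({k:np.round(s[k],4) for k in('t','joint_positions','eef_pos','orientation','force','width')})
a=get('side');b=get('top');o=np.hstack([cv2.resize(m['pixels'][y:y+130,x:x+110],(400,473),interpolation=cv2.INTER_CUBIC) for m,x,y in((a,205,100),(b,265,90))]);cv2.imwrite('pics/held.png',o[:,:,::-1])
p=cloud(a)
```

```text
{'t': np.float64(5.05), 'joint_positions': array([ 0.4396,  0.4214, -0.5049,  1.8186,  0.2417,  0.9659, -2.0454]), 'eef_pos': array([ 0.5617, -0.0483,  0.3512]), 'orientation': array([-3.1416e+00,  3.1000e-03, -3.0730e-01]), 'force': array([-0.6334, -0.677 , -1.7539]), 'width': np.float64(0.5076)}
```

View pics/held.png

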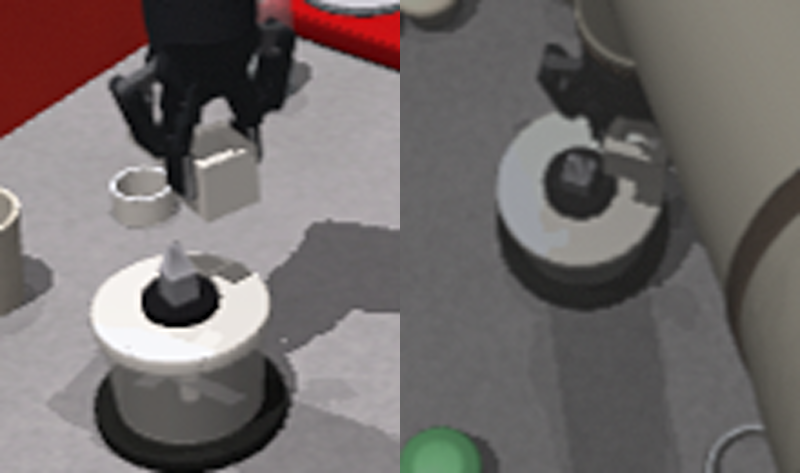

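The crank is held level in the gripper, with the hub at side pixel (267,147) and the shaft below it at about (254,178). I'll check the hub's offset along the tool x axis using the depth of its visible face.

Run:
```python
from h import *
a=get('side');s=env.state();P=cloud(a);T=np.array(s['eef_pos']);y=s['orientation'][2]
w=(a['pixels'].min(-1)>95)&(np.linalg.norm(P-(T-[0,0,.165]),axis=-1)<.045)
d=P[w]-T; ex=np.array([np.cos(y),np.sin(y)]); ey=np.array([-ex[1],ex[0]])
lx=d[:,:2]@ex*1000; ly=d[:,:2]@ey*1000; z=P[w][:,2]*1000
print(w.sum(),y,T)
for lo,hi in((165,175),(175,185),(185,195),(195,205),(205,215)):
    m=(z>lo)&(z<hi)
    if m.any(): print(lo,m.sum(),np.percentile(lx[m],[5,50,95]).round(1),np.percentile(ly[m],[5,50,95]).round(1))
print(z.min(),z.max())
f=(z>178)&(z<198)&(lx<-12); print(np.polyfit(ly[f],lx[f],1),np.polyfit(z[f],lx[f],1), np.median(lx[f]))
```

```text
407 -0.31206469177440477 [ 0.56153198 -0.05122832  0.35167558]
165 55 [-24.3 -20.9   1.1] [-18.8   9.9  23.6]
175 55 [-25.5 -21.7 -11.6] [-19.    3.3  24. ]
185 66 [-24.8 -21.5   7.3] [-18.4   5.   23.7]
195 79 [-23.8 -20.6  14.4] [-15.6   0.   23.2]
205 151 [-24.  -12.9  17.4] [-19.4  -3.8  22.9]
165.23861165445965 215.14220374592972
[  0.05760175 -21.78858249] [ 1.54315041e-02 -2.44360431e+01] -22.052897813789496
```

Call:
step_arm(
  twist=[
    [0,0,0],
    [0,0,0],
    [0,0,0],
    [0,0,0],
    [0,0,0],
    [0,0,0],
  ],
  slide=[
    [0.0008,0.015,0],
    [0,0.015,0],
    [0,0.012,0],
    [0,0.008,0],
    [0,0,0],
    [0,0,0],
  ],
  grip=[0.2,0.2,0.2,0.2,0.2,0.2],
)

```text
t: 5.7
eef_pos: [0.563, -0.0002, 0.3526]
orientation: [3.141, 0.0, -0.311]
force: [-0.5, 0.2, -0.5]
width: 0.509
finger_force: 41.0
```

Call:
step_arm(
  twist=[
    [0,0,0],
    [0,0,0],
    [0,0,0],
    [0,0,0],
    [0,0,0],
    [0,0,0],
    [0,0,0],
  ],
  slide=[
    [0,0,-0.006],
    [0,0,-0.006],
    [0,0,-0.006],
    [0,0,-0.006],
    [0,0,-0.006],
    [0,0,0],
    [0,0,0],
  ],
  grip=[0.2,0.2,0.2,0.2,0.2,0.2,0.2],
)

```text
t: 6.28
eef_pos: [0.5628, -0.0001, 0.322]
orientation: [3.141, 0.001, -0.311]
force: [0.2, 0.1, -0.3]
width: 0.513
finger_force: 41.0
```

Run:
```python
from h import *
print([np.round(env.state()[k],3) for k in('eef_pos','orientation','force','torque')])
a=get('side');cv2.imwrite('pics/on.png',cv2.resize(a['pixels'][110:220,205:315],(600,600),interpolation=cv2.INTER_CUBIC)[:,:,::-1])
```

```text
[array([ 0.563, -0.   ,  0.322]), array([ 3.141e+00,  1.000e-03, -3.110e-01]), array([ 0.194,  0.125, -0.32 ]), array([ 0.017, -0.02 , -0.01 ])]
```

View pics/on.png

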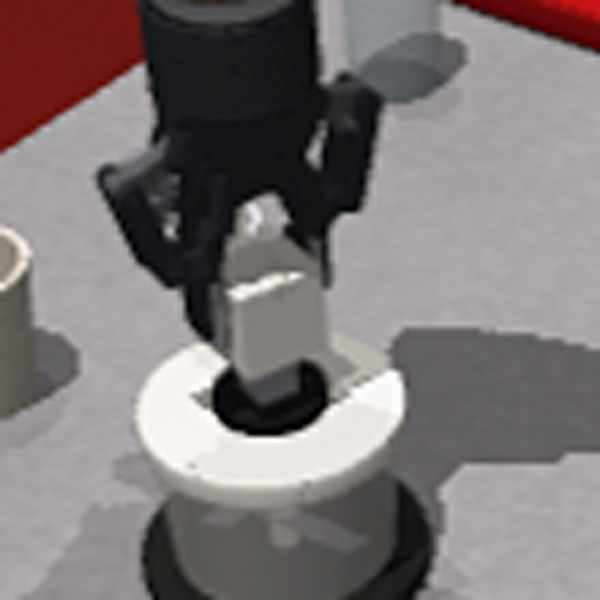

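The hub is over the shaft at side pixel (256,172), its faces line up with the flats, and the contact force is about zero. I'll lower it further.

Call:
step_arm(
  twist=[
    [0,0,0],
    [0,0,0],
    [0,0,0],
    [0,0,0],
    [0,0,0],
    [0,0,0],
    [0,0,0],
  ],
  slide=[
    [0,0,-0.004],
    [0,0,-0.004],
    [0,0,-0.004],
    [0,0,-0.004],
    [0,0,-0.004],
    [0,0,-0.004],
    [0,0,0],
  ],
  grip=[0.2,0.2,0.2,0.2,0.2,0.2,0.2],
)

```text
t: 6.92
eef_pos: [0.5635, -0.0004, 0.2981]
orientation: [-3.141, -0.001, -0.312]
force: [4.4, -2.4, -3.8]
width: 0.507
finger_force: 40.9
```

Call:
step_arm(
  twist=[
    [0,0,0],
    [0,0,0],
    [0,0,0],
    [0,0,0],
  ],
  slide=[
    [0,0,-0.002],
    [0,0,-0.002],
    [0,0,-0.001],
    [0,0,0],
  ],
  grip=[0.2,0.2,0.2,0.2],
)

```text
t: 7.25
eef_pos: [0.5635, -0.0004, 0.2938]
orientation: [-3.142, -0.001, -0.311]
force: [4.9, -2.9, -2.2]
width: 0.506
finger_force: 41.2
```

Call:
step_arm(
  twist=[
    [0,0,0],
    [0,0,0],
    [0,0,0],
    [0,0,0],
    [0,0,0],
  ],
  slide=[
    [0.001,-0.0006,0],
    [0,0,-0.001],
    [0,0,-0.001],
    [0,0,-0.001],
    [0,0,0],
  ],
  grip=[0.2,0.2,0.2,0.2,0.2],
)

```text
t: 7.67
eef_pos: [0.5638, -0.0003, 0.2923]
orientation: [3.141, 0.0, -0.311]
force: [-4.6, -1.8, 14.4]
width: 0.508
finger_force: 42.8
```

An upward force of 14 N at the expected height suggests the hub is seated. I'll release and back off.

Call:
step_arm(
  twist=[
    [0,0,0],
    [0,0,0],
    [0,0,0],
    [0,0,0],
    [0,0,0],
    [0,0,0],
    [0,0,0],
    [0,0,0],
  ],
  slide=[
    [0,0,0.001],
    [0,0,0],
    [0,0,0],
    [0,0,0],
    [0,0,0],
    [0,0,0],
    [0,0,0],
    [0,0,0],
  ],
  grip=[0.55,0.65,0.75,0.85,0.95,1,1,1],
)

```text
t: 8.33
eef_pos: [0.564, -0.0006, 0.2915]
orientation: [-3.142, 0.0, -0.311]
force: [0.2, -0.7, -0.0]
width: 0.997
finger_force: 0.0
```

Call:
step_arm(
  twist=[
    [0,0,0],
    [0,0,0],
    [0,0,0],
    [0,0,0],
    [0,0,0],
    [0,0,0],
    [0,0,0],
    [0,0,0],
  ],
  slide=[
    [0,0,0.01],
    [0,0,0.02],
    [0,0,0.03],
    [0,0,0.03],
    [0,0,0.03],
    [0,0,0.03],
    [0,0,0],
    [0,0,0],
  ],
  grip=[1,1,1,1,1,1,1,1],
)

```text
t: 9.0
eef_pos: [0.5646, -0.0003, 0.4447]
orientation: [-3.141, -0.005, -0.311]
force: [0.9, 0.2, -0.3]
width: 0.995
finger_force: 0.0
```

Run:
```python
from h import *
print([np.round(env.state()[k],3) for k in('t','eef_pos','force','width')])
a=get('side');cv2.imwrite('pics/done.png',cv2.resize(a['pixels'][110:220,205:315],(600,600),interpolation=cv2.INTER_CUBIC)[:,:,::-1])
P=cloud(a); m=(a['pixels'].min(-1)>100)&(np.hypot(P[...,0]-.5635,P[...,1])<.033)&(P[...,2]>.125)&(P[...,2]<.2)
t=m&(P[...,2]>.143); q=P[t]; A=np.c_[q[:,:2],np.ones(len(q))]; print('top z',np.median(q[:,2]),len(q),'slope',np.linalg.lstsq(A,q[:,2],rcond=None)[0],q.mean(0))
v,u=np.nonzero(t);print(cv2.minAreaRect(np.float32([onplane(a,x,y,.153)[:2]*1000 for x,y in zip(u,v)])))
```

```text
[np.float64(9.0), array([ 0.565, -0.   ,  0.445]), array([ 0.897,  0.233, -0.27 ]), np.float64(0.995)]
top z 0.15159479602943693 248 slope [ 0.01490868 -0.02175275  0.14229826] [0.56175338 0.0028658  0.15061092]
((559.6688232421875, 4.95587158203125), (49.67838668823242, 57.363746643066406), 69.05931854248047)
```

View pics/done.png

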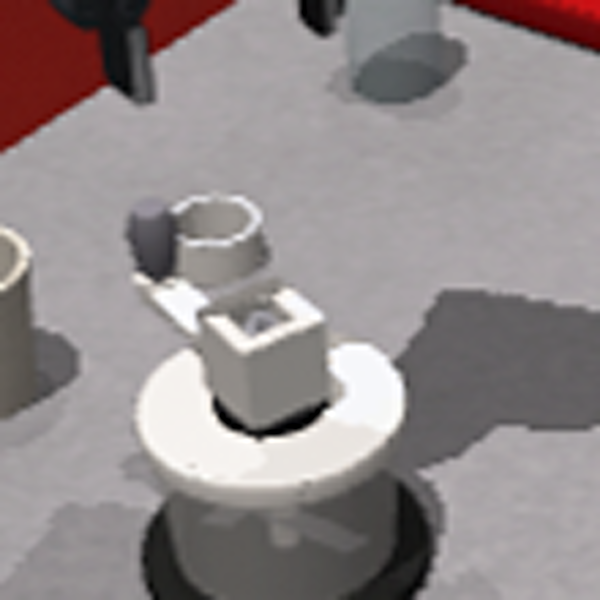

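The crank is on the shaft, knob up at side pixel (233,154). The hub rests flat on the collar with its top at about 0.152 m (0.153 m expected), and the gripper is clear.

```bash
python3 -c "
from rig import env; print(env.hand_in())"
```

```text
the job is handed in; nothing more can be done
None
```

The square-hubbed crank is on the chopper's shaft, knob up and resting on the collar, the gripper is clear, I never went near the round-hubbed crank, and the job was handed in at about 9 s; no verdict came back.

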